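Stow the tape dispenser in the hall locker

ROBOT

A 6-joint arm with a two-finger parallel gripper is mounted at the origin on the work surface. World frame = base frame: x ahead of the robot, y to its left, z up, the work surface at z = 0. Lengths are in mm, angles in rad, forces in N, time in s.
With the tool pointing down it reaches from about 350 to 1000 mm from the base axis. Payload 7.1 kg.
Tool frame: the origin (TCP) lies at the very end of the fingers, on their centre line; the grasp point (between the pads) lies 19 mm behind it; z points along the fingers, y is the line along which they close (so a half turn about z gives the same grasp; the last joint's range is limited). The gripper opens to 85 mm and grips with 20 to 120 N. Pads are 22 mm wide; open, the fingers measure 114 mm over their backs; the gripper's body (76 mm by 85 mm) begins 54 mm behind the grasp point. The pads swing forward as they close: fully open they stand 13 mm farther back than shut.
Start: joints at [-1.25, 0.423, 1.63, -0, 1.089, -0.019], TCP at [208.329, -589.24, 231.319] pointing down, gripper open.
Joint ranges: [-3, 3], [-0.9, 2.11], [0.09, 2.58], [-1.31, 4.45], [0.11, 2.69], [-2.54, 2.54]. Speed limits (rad/s): [2.39, 2.39, 3.01, 3.14, 3.14, 3.14].

INTERFACE

Orientations are given as a unit quaternion [w, x, y, z].
In Python, from station import r gives the robot as it stands.
- The arm moves only by the tool jog_arm, never from a script. Its argument "moves" is one flat list of numbers, 7 for each row, row after row: the turn, a rotation vector about the tool's x, y, z in rad, then the shift along the tool's x, y, z in cm, then the closure, from -1 (fully open) to 1 (shut). In form: [wx, wy, wz, tx, ty, tz, gripper, wx, wy, wz, tx, ty, tz, gripper, ...]. A call has exactly 5 rows; each row shifts and turns the commanded pose from where the row before left it, along the tool's axes as they then stand; what a row does not reach is not made up. A row lasts 1/10 s, in which the tool goes at most 50 mm and 8.59 degrees, less where a joint would pass 70% of its speed; a pose out of reach is approached as far as the arm can. A call is refused whole if a number of a shift passes 5 or a number of a turn 0.15, either way. A call with a gripper value outside its range is refused whole. The fingers move at their own pace and stop on an object; the grip force is fixed at half the most. Time passes only in rows, so rows that do not move let the fingers close, or fill a call up. It gives the time, the measured TCP pose, the force, the opening and the grip force at its end, in the units of the state.
- r.state(): the state, without advancing time (a new reading comes with each control period).
- r.camera(name): name is "side" or "top" or "wrist"; returns (picture, depth): 400x640x3 uint8, red, green, blue; 400x640 float32, mm along the optical axis (not along the pixel's ray), 0 where there is no reading.
- r.get_calibration(name): a dict with "mtx" (3x3 intrinsics, pixels), "k1" (the pictures are not rectified: a ray, as slopes to the right and down, at radius r is drawn at 1 + k1 r^2 times it, then the intrinsics apply), "R" (3x3) and "t" (3): a world point X has camera coordinates R X + t. Camera axes: x right, y down, z forward; pixel columns grow to the right and rows downward; lengths in mm; the calibration is good to about 2 mm. A picture is of the moment at which its call begins: read the wrist's pose just before it. get_calibration takes no time and is no camera call; for the wrist camera it gives the pose at the moment of the call.
- r.job_done(): hands the job in; it is judged then, once.
The state is a dict: "time_s": time; "joint_positions": joint angles; "dq": joint speeds; "effort": joint torques, N m; "position": TCP position; "ee_rot": TCP orientation; "contact_force": force on the tool from outside, world axes, zero at the start; "torque": the same for the moment, N m; "finger_gap": opening from 0.0 (shut) to 1.0 (fully open); "grip_force": force on a finger pad.
Only numpy, scipy, OpenCV 4.12 (cv2) and the standard library are available. Lean on these libraries where they do the work, as an engineer would, in place of code of your own. Each camera call takes 0.05 s, during which the arm holds its last target. There are 200 camera calls.

TASK

Pull the low locker's door open by its handle until it stands about square to the front, then put the blue tape dispenser away nose first: set it down with its nose just inside the doorway, let go, take it again at its tail end and slide it fully home, so that its tail no longer sticks out past the front edge. It must stay upright, the door is to be left standing open for the keys, and the other things on the bench are to be left where they are.

Things in the scene. Friction and masses are not known exactly. Their poses are not given: they have to be found in the camera images.
- locker: Low locker fixed to the bench, green sides, clear roof and back, 158 deep (x) x 230 wide (y) x 85 mm high, open at the front (its -x side, towards the robot), no floor. Inside 153 deep x 206 wide x 72 mm high. The roof's front edge has a hand notch in the middle, 136 wide (y) x 32 mm deep (x). Origin: centre of its footprint at bench height; x points from mouth to back wall, z up.
- locker_mouth (a point): Centre of the locker's front opening at bench height, in the plane of the front edges (locker origin shifted 79 mm to its -x); axes as the locker's: x goes inwards. Back wall's inner face at x = 153 mm, side walls' inner faces at y = +-103 mm (walls 12 mm), roof z = 72 to 85 mm, from x = 32 mm on within the notch (y +-68 mm), from x = 0 beside it.
- locker_door (a joint): Hinge angle of the locker's white door, rad: 0 shut, grows as it swings out towards the robot, stop at 1.9. The door is 228 wide, 79 high (z 4 to 83 mm), 12 mm thick; its vertical hinge is at the left (locker's +y) edge of the front. Some friction: it stays where it is left.
- door_hinge (a point): Point on the door's vertical hinge axis at bench height; turns with the door: at every angle the door panel runs along this frame's -y from the hinge and its outer face looks to this frame's -x.
- handle_bar (a point): Grip point of the door's handle: a vertical round steel bar of 12 mm diameter that spans z = 26 to 76 mm (this point is at z = 60 mm), standing 45 mm off the door's outer face, near the free edge; in the hinge frame it is at x = -57, y = -195 mm. Turns with the door; axes as the hinge frame's. Both ends of the bar go straight back to the door.
- dispenser: Blue plastic desk tape dispenser, loose, 150 long (x) x 50 wide (y) x 62 mm high, about 0.45 kg. Origin: centre of its underside; x points to its low nose with the cutter, -x to its tail. Sides flat and parallel, 50 mm apart; tail block (x -75 to +23 mm) 51 mm high with a flat upright end, roll around x = -5 mm 62 mm high, nose base 24 mm, cutter block on it 46 mm high.
- dispenser_tail (a point): Middle of the tail end of the dispenser at its underside, 75 mm from its origin; axes as the dispenser's.
- dispenser_nose (a point): Middle of the nose end of the dispenser at its underside, 75 mm from its origin; axes as the dispenser's.
- tray: Black ceramic tray, 120 (x) x 220 (y) x 18 mm high, heavy, loose; origin: centre of underside. Leave alone.
- key_a: Silver key, 60 mm long, lying in the tray; origin at its middle, underside. Leave alone.
- key_b: Second silver key, 60 mm long, lying in the tray; origin at its middle, underside. Leave alone.
- fob: Chrome alarm fob with one red button, 70 x 36 x 17 mm, lying in the tray; origin: centre of underside. Leave alone.
- padlock: Brushed steel padlock lying flat with open shackle, about 126 (x) x 62 (y) x 26 mm; origin under its body, the shackle extends to 98 mm in +x. Leave alone.
- glasses_case: Brown glasses case, 65 (x) x 160 (y) x 42 mm; origin: centre of underside. Leave alone.
- steel_flask: Steel drinking flask standing upright, 68 mm diameter, 200 mm high; origin: centre of underside. Leave alone.
Things that resemble listed ones, but are neither listed nor needed, are in the scene too. There is more than one size of the dispenser; the one meant has the size given above.

How it is judged:
By the outcome, as a careful person would: the job done as asked, in the order asked, and still so for the second after the job is handed in, with the robot touching nothing.
It also fails if it takes over 64 s, if anything falls off the work surface, if the arm or the gripper's body presses on something with over 40 N, if the wrist force passes 120 N, or if a joint passes its speed limit or range.

## Working session

There is one attempt and no reset: what is moved stays moved. The work goes in short steps, Python scripts to look and compute and a tool call to move; the robot and the scene stay as the last step left them, time stands still between calls to the robot, and variables do not carry over. Pictures are saved under pics/ and viewed, at most 10 in all, crops included, and the job is handed in when it is done.

Besides the shell and the picture viewer there is one more tool, called after "Emit:" as name(argument=value, ...), one argument or row to a line, values as JSON. jog_arm: Moves the arm, as the interface text tells. Its arguments: {"type":"object","properties":{"moves":{"type":"array"}},"required":["moves"]}

```bash
mkdir -p pics; ls; python3 - <<'E'
from station import r
import cv2,numpy as np
for n in("top","side"):
    p,d=r.camera(n);cv2.imwrite(f"pics/{n}0.png",p[:,:,::-1]);np.savez(f"{n}0.npz",p=p,d=d)
    c=r.get_calibration(n);print(n,{k:np.round(v,3).tolist() for k,v in c.items()})
print(r.state())
E
```

```text
pics
top {'mtx': [[393.671, 0.0, 321.554], [0.0, 393.671, 202.697], [0.0, 0.0, 1.0]], 'k1': -0.095, 'R': [[-0.018, -1.0, -0.01], [-0.997, 0.019, -0.078], [0.078, 0.008, -0.997]], 't': [28.976, 543.63, 1553.201]}
side {'mtx': [[411.911, 0.0, 320.079], [0.0, 411.911, 197.218], [0.0, 0.0, 1.0]], 'k1': 0.023, 'R': [[0.836, 0.549, 0.008], [0.377, -0.562, -0.736], [-0.4, 0.618, -0.676]], 't': [-450.333, -146.226, 1782.183]}
{'time_s': 0.1, 'joint_positions': array([-1.25001537e+00,  4.23764936e-01,  1.63062051e+00,  2.47573263e-05,
        1.08863026e+00, -1.90048543e-02]), 'dq': array([-1.73849143e-04, -2.51863865e-03, -3.63995887e-03, -4.64614315e-04,
        2.41429596e-06, -8.18108754e-05]), 'effort': array([-5.02539897e-04, -5.58426619e+01, -2.82444906e+01, -2.90451294e-05,
        3.00362990e-03,  3.05696673e-06]), 'position': array([ 208.17071851, -588.77461203,  230.62039153]), 'ee_rot': array([-7.05086596e-04,  9.85603602e-01,  1.69071092e-01, -9.61146457e-05]), 'contact_force': array([-0.10625771, -1.0811547 ,  0.3522374 ]), 'torque': array([-0.08146193,  0.00372747, -0.00136116]), 'grip_force': 0.0, 'finger_gap': 0.9961100487030791}
```

View pics/top0.png

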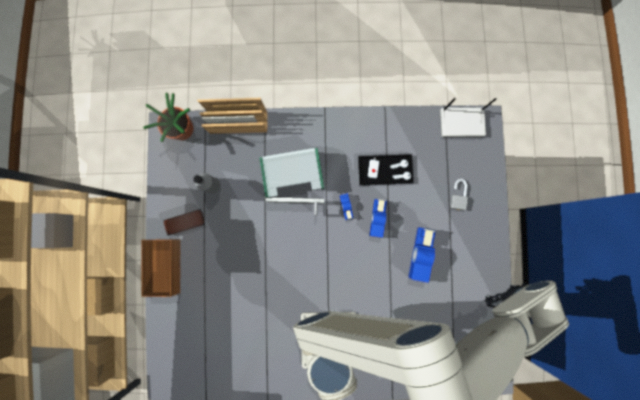

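View pics/side0.png

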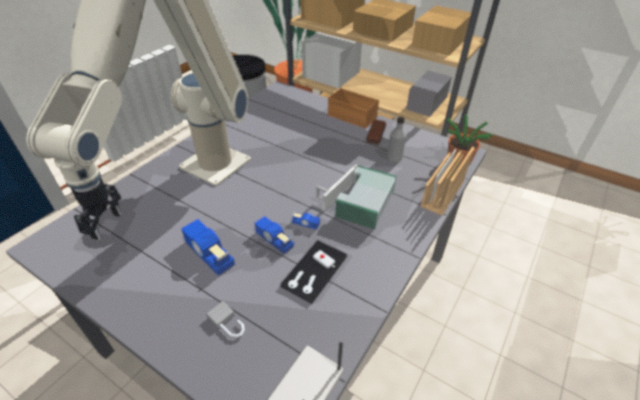

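Top view: the locker is at about (293,175), its door is slightly ajar (white line, row 200), and the handle is at (316,208). There are three blue dispensers that could be confused: small (347,206), medium (379,217) and large (423,255). I'll measure them to choose.

```bash
cat > h.py <<'E'
import numpy as np,cv2
from station import r
def world(c,uv,z=None,depth=None):
    "pixels -> world, on plane z or at given optical depth"
    uv=np.atleast_2d(np.asarray(uv,float)); m=c["mtx"]
    d=np.c_[(uv[:,0]-m[0][2])/m[0][0],(uv[:,1]-m[1][2])/m[1][1]]; s=d.copy()
    for _ in range(20): s=d/(1+c["k1"]*(s**2).sum(1,keepdims=True))
    ray=np.c_[s,np.ones(len(s))]; R=np.array(c["R"]);t=np.array(c["t"])
    o=-R.T@t; w=ray@R
    k=np.asarray(depth,float) if depth is not None else (z-o[2])/w[:,2]
    return o+w*np.reshape(k,(-1,1))
def pts(c,d,mask):
    v,u=np.nonzero(mask&(d>0)); return world(c,np.c_[u,v],depth=d[v,u])
def bluemask(p):
    h=cv2.cvtColor(p,cv2.COLOR_RGB2HSV); return (cv2.inRange(h,(108,130,60),(128,255,255))>0)
E
python3 - <<'E'
from h import *
c=r.get_calibration("top");z=np.load("top0.npz");p,d=z["p"],z["d"]
m=bluemask(p);m[:, 480:]=0
n,l,s,ce=cv2.connectedComponentsWithStats(m.astype(np.uint8))
for i in range(1,n):
    if s[i,4]<50: continue
    P=pts(c,d,l==i); print(i,s[i],ce[i].round(1),"zmax",np.percentile(P[:,2],[50,95]).round())
    reg=cv2.dilate((l==i).astype(np.uint8),np.ones((9,9)))>0
    Q=pts(c,d,reg);Q=Q[Q[:,2]>12];print(len(Q),[np.round(x,1) for x in cv2.minAreaRect(Q[:,:2].astype(np.float32))])
hsv=cv2.cvtColor(p,cv2.COLOR_RGB2HSV)
for uv in [(262,157),(319,150),(323,190),(265,196)]: print("lock",world(c,[uv],z=85).round(),d[uv[1],uv[0]])
for uv in [(266,200),(325,200),(316,212)]: print("door",world(c,[uv],z=80).round(),)
x=cv2.resize(p[140:290,250:450],(800,600),interpolation=cv2.INTER_CUBIC);cv2.imwrite("pics/crop1.png",x[:,:,::-1])
E
```

```text
1 [340 194  13  25 172] [345.4 203.8] zmax [35. 45.]
212 [array([528.8, -78.8]), array([100.2,  33.7]), np.float64(13.6)]
2 [370 199  17  38 407] [377.8 221. ] zmax [53. 64.]
508 [array([ 480.2, -204.5]), array([ 51.5, 149.7]), np.float64(80.5)]
3 [409 228  26  54 847] [422.1 258.8] zmax [71. 86.]
1087 [array([ 331.8, -374.2]), array([ 73.5, 208.2]), np.float64(77.9)]
lock [[722. 247.  85.]] 1524.2369
lock [[745.  25.  85.]] 1610.1753
lock [[588.  12.  85.]] 1597.6144
lock [[569. 236.  85.]] 1515.8771
door [[554. 233.  80.]]
door [[550.   5.  80.]]
door [[504.  40.  80.]]
```

View pics/crop1.png

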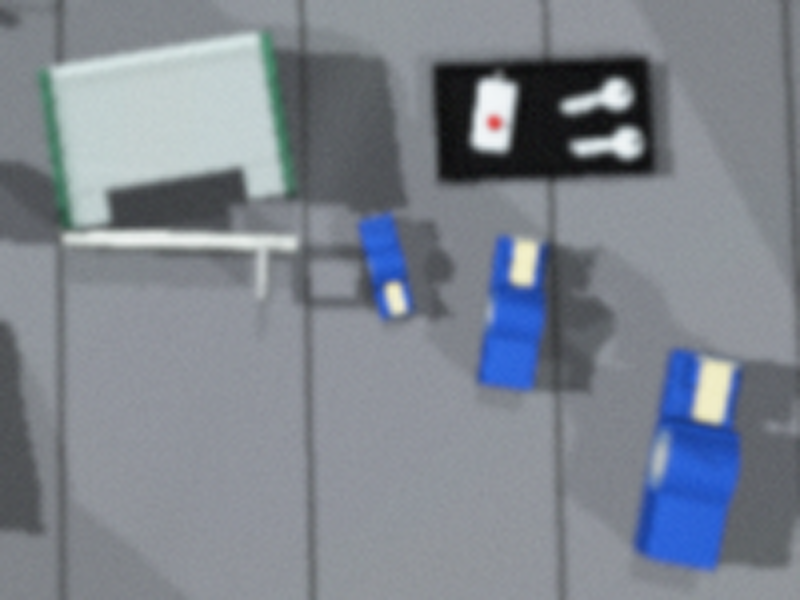

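The three dispensers measure 100x34 at (347,206), 150x51 at (379,217) and 208x73 at (423,255). The medium one matches the description. Its cream nose points away from the robot, with yaw about -9.5°. The crop also shows the door ajar and the handle bar at crop (262,290).

Next I'll write a planning helper and move the wrist camera over the locker.

```bash
cat >> h.py <<'E'
from scipy.spatial.transform import Rotation as Ro
def pose():
    s=r.state(); w,x,y,z=s["ee_rot"]; T=Ro.from_quat([x,y,z,w]).as_matrix()
    return s["position"],T
def plan(way,g,step=40,start=None):
    """way: list of (x,y,z,psi) tool down, psi=heading of tool x; print rows in tool axes, cm/rad"""
    if start is None:
        p,T=pose(); psi=np.arctan2(T[1,0],T[0,0])
    else: p,psi=np.array(start[:3],float),start[3]
    rows=[]
    for x,y,z,q in way:
        e=np.array([x,y,z]);dq=(q-psi+np.pi)%(2*np.pi)-np.pi
        n=max(1,int(np.ceil(max(np.linalg.norm(e-p)/step,abs(dq)/.145))))
        p0,q0=p.copy(),psi
        for i in range(1,n+1):
            d=p0+(e-p0)*i/n-p
            cx,sx=np.cos(psi),np.sin(psi)
            t=np.round(np.array([d@[cx,sx,0],d@[sx,-cx,0],-d[2]])/10,1)
            wz=np.round(-(q0+dq*i/n-psi),2)
            rows.append([0,0,float(wz),*map(float,t),g])
            p=p+10*(t[0]*np.array([cx,sx,0])+t[1]*np.array([sx,-cx,0])+t[2]*np.array([0,0,-1])); psi-=wz
    for i in range(0,len(rows),5): print(sum(rows[i:i+5],[]))
    print(len(rows),"end",p.round(1),round(psi,3))
E
python3 - <<'E'
from h import *
plan([(430,40,300,3.1)],-1)
p,T=pose();print(T.round(3))
E
```

```text
[0, 0, -0.14, 2.1, -2.6, -0.3, -1, 0, 0, -0.14, 2.4, -2.3, -0.4, -1, 0, 0, -0.13, 2.8, -1.9, -0.3, -1, 0, 0, -0.14, 2.9, -1.5, -0.4, -1, 0, 0, -0.14, 3.2, -1.2, -0.3, -1]
[0, 0, -0.14, 3.2, -0.6, -0.4, -1, 0, 0, -0.14, 3.3, -0.2, -0.3, -1, 0, 0, -0.13, 3.4, 0.2, -0.4, -1, 0, 0, -0.14, 3.2, 0.7, -0.3, -1, 0, 0, -0.14, 3.2, 1.2, -0.4, -1]
[0, 0, -0.14, 2.9, 1.5, -0.3, -1, 0, 0, -0.14, 2.7, 2.0, -0.4, -1, 0, 0, -0.13, 2.4, 2.3, -0.3, -1, 0, 0, -0.14, 2.1, 2.6, -0.4, -1, 0, 0, -0.14, 1.7, 2.9, -0.3, -1]
[0, 0, -0.14, 1.3, 3.0, -0.4, -1, 0, 0, -0.14, 0.8, 3.3, -0.3, -1, 0, 0, -0.13, 0.4, 3.3, -0.3, -1, 0, 0, -0.14, -0.1, 3.3, -0.4, -1, 0, 0, -0.14, -0.5, 3.3, -0.3, -1]
20 end [429.8  40.  299.6] 3.1
[[ 0.943  0.333 -0.   ]
 [ 0.333 -0.943  0.001]
 [ 0.    -0.001 -1.   ]]
```

Emit:
jog_arm(
  moves=[0, 0, -0.14, 2.1, -2.6, -0.3, -1, 0, 0, -0.14, 2.4, -2.3, -0.4, -1, 0, 0, -0.13, 2.8, -1.9, -0.3, -1, 0, 0, -0.14, 2.9, -1.5, -0.4, -1, 0, 0, -0.14, 3.2, -1.2, -0.3, -1],
)

```text
time_s: 0.6
position: [263.9, -430.0, 248.2]
ee_rot: [-0.0, 0.869, 0.495, 0.0]
contact_force: [-0.1, 0.5, -0.5]
finger_gap: 0.998
grip_force: 0.0
```

Emit:
jog_arm(
  moves=[0, 0, -0.14, 3.2, -0.6, -0.4, -1, 0, 0, -0.14, 3.3, -0.2, -0.3, -1, 0, 0, -0.13, 3.4, 0.2, -0.4, -1, 0, 0, -0.14, 3.2, 0.7, -0.3, -1, 0, 0, -0.14, 3.2, 1.2, -0.4, -1],
)

```text
time_s: 1.1
position: [319.6, -273.0, 266.2]
ee_rot: [-0.0, 0.65, 0.76, 0.0]
contact_force: [1.0, 0.5, -0.1]
finger_gap: 1.0
grip_force: 0.0
```

Emit:
jog_arm(
  moves=[0, 0, -0.14, 2.9, 1.5, -0.3, -1, 0, 0, -0.14, 2.7, 2.0, -0.4, -1, 0, 0, -0.13, 2.4, 2.3, -0.3, -1, 0, 0, -0.14, 2.1, 2.6, -0.4, -1, 0, 0, -0.14, 1.7, 2.9, -0.3, -1],
)

```text
time_s: 1.6
position: [374.8, -115.9, 283.5]
ee_rot: [0.0, 0.355, 0.935, 0.0]
contact_force: [0.2, -0.1, 0.8]
finger_gap: 0.999
grip_force: 0.0
```

Emit:
jog_arm(
  moves=[0, 0, -0.14, 1.3, 3.0, -0.4, -1, 0, 0, -0.14, 0.8, 3.3, -0.3, -1, 0, 0, -0.13, 0.4, 3.3, -0.3, -1, 0, 0, -0.14, -0.1, 3.3, -0.4, -1, 0, 0, -0.14, -0.5, 3.3, -0.3, -1],
)

```text
time_s: 2.1
position: [430.0, 40.9, 300.4]
ee_rot: [-0.0, 0.018, 1.0, -0.0]
contact_force: [1.3, -1.0, -0.0]
finger_gap: 0.998
grip_force: 0.0
```

```bash
python3 - <<'E'
from h import *
c=r.get_calibration("wrist");p,d=r.camera("wrist");cv2.imwrite("pics/w1.png",p[:,:,::-1]);np.savez("w1.npz",p=p,d=d,**{k:np.array(v) for k,v in c.items()})
print(r.state()["position"],r.state()["time_s"])
R=np.array(c["R"]);print((-R.T@np.array(c["t"])).round(),R.round(2),c["mtx"][0],c["k1"])
E
```

```text
[431.94655785  44.14799932 301.05796052] 2.15
[351.  44. 442.] [[ 0.04  1.   -0.  ]
 [ 0.95 -0.03  0.31]
 [ 0.31 -0.01 -0.95]] [354.30518953   0.         321.17240146] -0.035626269565941185
```

View pics/w1.png

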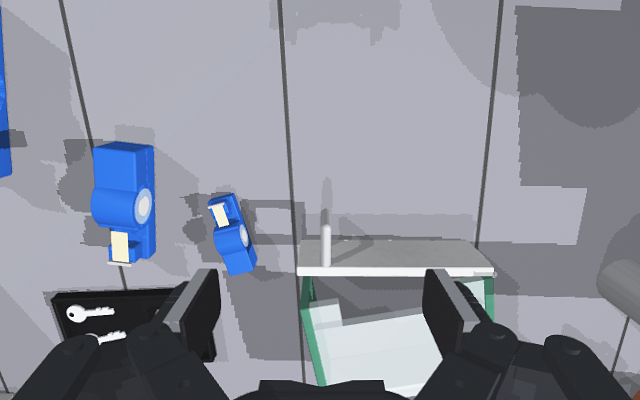

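```bash
python3 - <<'E'
from h import *
z=np.load("w1.npz");c={k:z[k] for k in("mtx","k1","R","t")};p,d=z["p"],z["d"]
print("bar",world(c,[(326,228)],z=76).round(),"door",world(c,[(298,268),(298,275),(493,268),(493,275)],z=83).round())
v,u=np.mgrid[200:330,285:510];u,v=u.ravel(),v.ravel();k=d[v,u]>0
P=world(c,np.c_[u,v][k],depth=d[v,u][k])
top=P[(P[:,2]>79)&(P[:,2]<87)&(P[:,0]<575)]
print(len(top),cv2.minAreaRect(top[:,:2].astype(np.float32)))
b=P[(P[:,2]>55)&(P[:,2]<82)&(P[:,0]<P[:,0].mean())&(P[:,1]<70)&(P[:,0]<535)]
print(len(b),b.min(0),b.max(0),np.median(b,0))
h=cv2.cvtColor(p,cv2.COLOR_RGB2HSV);g=cv2.inRange(h,(60,60,30),(95,255,255))>0;g[:260]=0
G=pts(c,d,g);G=G[G[:,2]>80]
for s in(G[G[:,1]<110],G[G[:,1]>140]):
    if len(s)>5: print(len(s),[np.round(x,2) for x in cv2.minAreaRect(s[:,:2].astype(np.float32))],s.mean(0).round(),np.round(cv2.fitLine(s[:,:2].astype(np.float32),cv2.DIST_L2,0,.01,.01).ravel(),3))
z=np.load("top0.npz");c=r.get_calibration("top");p,d=z["p"],z["d"];h=cv2.cvtColor(p,cv2.COLOR_RGB2HSV)
g=cv2.inRange(h,(60,60,30),(95,255,255))>0;g[:140]=0;g[210:]=0;g[:,:250]=0;g[:,340:]=0
G=pts(c,d,g);G=G[(G[:,2]>78)&(G[:,2]<95)]
for s in(G[G[:,1]<110],G[G[:,1]>140]):
    print("top",len(s),[np.round(x,2) for x in cv2.minAreaRect(s[:,:2].astype(np.float32))],s.mean(0).round(),np.round(cv2.fitLine(s[:,:2].astype(np.float32),cv2.DIST_L2,0,.01,.01).ravel(),3))
E
```

```text
bar [[501.  44.  76.]] door [[546.  10.  83.]
 [555.  10.  83.]
 [555. 234.  83.]
 [564. 235.  83.]]
2316 ((535.4177856445312, 124.70870971679688), (228.2943572998047, 62.88253402709961), 84.51390838623047)
375 [495.12633093  36.96613311  55.11748831] [534.74812178  48.67083956  81.985361  ] [509.79947819  42.8338946   80.06872553]
738 [array([564.42,  39.73]), array([ 57.41, 304.68]), np.float64(78.04)] [648.  24.  92.] [ 9.97000e-01 -8.00000e-02  6.47975e+02  2.39790e+01]
358 [array([597.2 , 233.56]), array([60.74, 11.17]), np.float64(7.67)] [591. 233.  84.] [9.84000e-01 1.80000e-01 5.91355e+02 2.32890e+02]
top 98 [array([676.63,  25.32]), array([155.25,  10.01]), np.float64(8.7)] [676.  25.  85.] [9.88000e-01 1.51000e-01 6.76363e+02 2.53480e+01]
top 103 [array([642.88, 242.1 ]), array([151.04,  11.71]), np.float64(7.97)] [641. 242.  86.] [9.89000e-01 1.46000e-01 6.40969e+02 2.41813e+02]
```

The wrist view shows the handle bar's top at (326,228) and the door edge on row 270. That gives bar ≈ (500.5,43), hinge ≈ (564.5,235), locker yaw ≈ 0.148, mouth ≈ (582,122), and the door about 11° open. Next I'll reach down to the bar.

```bash
python3 - <<'E'
from h import *
print(pose()[0])
plan([(500.5,43,250,3.10),(500.5,43,41,3.10)],-1,45)
E
```

```text
[431.94655785  44.14799932 301.05796052]
[0, 0, 0.01, -3.4, 0.0, 2.6, -1, 0, 0, 0.0, -3.5, 0.1, 2.5, -1, 0, 0, 0.0, 0.0, 0.0, 4.2, -1, 0, 0, 0.0, 0.0, 0.0, 4.2, -1, 0, 0, 0.0, 0.0, 0.0, 4.1, -1]
[0, 0, 0.0, 0.0, 0.0, 4.2, -1, 0, 0, 0.0, 0.0, 0.0, 4.2, -1]
7 end [500.9  42.9  41.1] 3.104
```

Emit:
jog_arm(
  moves=[0, 0, 0, -3.4, 0, 2.6, -1, 0, 0, 0, -3.5, 0, 2.5, -1, 0, 0, 0, 0, 0, 4.0, -1, 0, 0, 0, 0, 0, 4.0, -1, 0, 0, 0, 0, 0, 2, -1],
)

```text
time_s: 2.65
position: [496.8, 36.5, 145.9]
ee_rot: [-0.003, 0.021, 1.0, -0.0]
contact_force: [0.2, -0.4, -0.0]
finger_gap: 0.998
grip_force: 0.0
```

```bash
python3 - <<'E'
from h import *
c=r.get_calibration("wrist");p,d=r.camera("wrist");print(pose()[0])
cv2.imwrite("pics/w2.png",p[:,:,::-1])
print(world(c,[(320,200)],z=76))
plan([(500.5,43,41,3.10)],-1,45)
E
```

```text
[495.57707214  36.4582844  144.12711205]
[[484.90548823  36.20943457  76.        ]]
[0, 0, -0.0, -0.2, 0.2, 3.4, -1, 0, 0, -0.0, -0.1, 0.2, 3.5, -1, 0, 0, -0.0, -0.2, 0.3, 3.4, -1]
3 end [500.9  43.2  41.1] 3.1
```

View pics/w2.png

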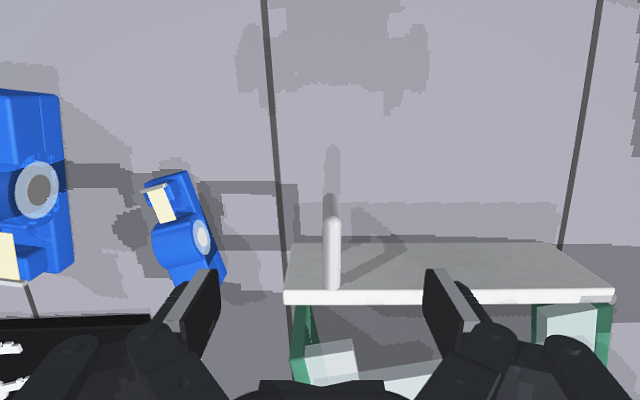

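The wrist view shows the bar's top at (332,222), which is about (500,43.7) and agrees with the plan. I'll descend and close.

Emit:
jog_arm(
  moves=[0, 0, 0, -0.2, 0.2, 3.4, -1, 0, 0, 0, -0.2, 0.2, 3.5, -1, 0, 0, 0, -0.1, 0.3, 3.4, -1, 0, 0, 0, 0, 0, 0, 1, 0, 0, 0, 0, 0, 0, 1],
)

```text
time_s: 3.2
position: [504.2, 43.4, 46.8]
ee_rot: [-0.001, 0.021, 1.0, -0.0]
contact_force: [-0.6, -0.0, -0.9]
finger_gap: 0.69
grip_force: 0.0
```

Emit:
jog_arm(
  moves=[0, 0, 0, 0, 0, 0, 1, 0, 0, 0, 0, 0, 0, 1, 0, 0, 0, 0, 0, 0, 1, 0, 0, 0, 0, 0, 0, 1, 0, 0, 0, 0, 0, 0, 1],
)

```text
time_s: 3.7
position: [504.9, 42.9, 47.9]
ee_rot: [0.001, 0.021, 1.0, -0.0]
contact_force: [-2.5, -4.1, 9.4]
finger_gap: 0.122
grip_force: 58.5
```

```bash
python3 - <<'E'
from h import *
print(r.state())
H=np.array([564.5,235]);p,T=pose();psi=np.arctan2(T[1,0],T[0,0]);v=p[:2]-H;rad=np.hypot(*v);a0=np.arctan2(v[1],v[0])
print(rad,np.hypot(57,195),a0,psi)
th0=a0-np.arctan2(-195,-57); print("door yaw",np.degrees(th0), (np.degrees(th0)+180)%360-180)
end=0.148-np.pi/2; dth=end-((th0+np.pi)%(2*np.pi)-np.pi);print(np.degrees(dth))
n=18
way=[(*(H+rad*np.array([np.cos(a0+dth*i/n),np.sin(a0+dth*i/n)])),p[2],psi+dth*i/n) for i in range(1,n+1)]
plan(way,1,60)
E
```

```text
{'time_s': 3.7, 'joint_positions': array([ 6.17045888e-02,  5.50894652e-01,  1.98747174e+00, -1.09226548e-03,
        6.01252971e-01, -1.46652902e+00]), 'dq': array([-1.04586937e-03, -1.51710215e-05,  6.32687929e-04, -1.27390277e-04,
       -5.16528869e-04,  6.75366576e-04]), 'effort': array([ 2.23464310e+00, -4.58024311e+01, -1.46440038e+01,  6.72045629e-01,
       -6.12786133e-01, -2.85697152e-02]), 'position': array([504.924968  ,  42.93214712,  47.90794024]), 'ee_rot': array([ 1.00889202e-03,  2.08297882e-02,  9.99782502e-01, -2.26530217e-04]), 'contact_force': array([-2.54163562, -4.1364064 ,  9.36534186]), 'torque': array([-0.74208723,  0.28510107, -0.06655348]), 'grip_force': 58.47535997629166, 'finger_gap': 0.1222532838589783}
201.095113183913 203.16003544004417 -1.8715634779520678 3.0999304581991067
door yaw -0.9386409208802677 -0.9386409208802604
-80.58158371118357
[0, 0, 0.08, 1.5, 0.5, -0.0, 1, 0, 0, 0.08, 1.5, 0.4, -0.0, 1, 0, 0, 0.07, 1.5, 0.5, -0.0, 1, 0, 0, 0.08, 1.5, 0.4, -0.0, 1, 0, 0, 0.08, 1.5, 0.5, -0.0, 1]
[0, 0, 0.08, 1.5, 0.5, -0.0, 1, 0, 0, 0.08, 1.5, 0.4, -0.0, 1, 0, 0, 0.08, 1.5, 0.5, -0.0, 1, 0, 0, 0.07, 1.5, 0.4, -0.0, 1, 0, 0, 0.08, 1.5, 0.5, -0.0, 1]
[0, 0, 0.08, 1.5, 0.5, -0.0, 1, 0, 0, 0.08, 1.5, 0.4, -0.0, 1, 0, 0, 0.08, 1.5, 0.5, -0.0, 1, 0, 0, 0.07, 1.5, 0.4, -0.0, 1, 0, 0, 0.08, 1.5, 0.5, -0.0, 1]
[0, 0, 0.08, 1.5, 0.5, -0.0, 1, 0, 0, 0.08, 1.5, 0.4, -0.0, 1, 0, 0, 0.08, 1.5, 0.5, -0.0, 1]
18 end [365.5 262.1  47.9] 1.69
```

Emit:
jog_arm(
  moves=[0, 0, 0.08, 1.5, 0.5, 0, 1, 0, 0, 0.08, 1.5, 0.4, 0, 1, 0, 0, 0.07, 1.5, 0.5, 0, 1, 0, 0, 0.08, 1.5, 0.4, 0, 1, 0, 0, 0.08, 1.5, 0.5, 0, 1],
)

```text
time_s: 4.2
position: [436.3, 80.6, 47.9]
ee_rot: [0.001, 0.216, 0.976, 0.0]
contact_force: [0.0, -0.7, 10.8]
finger_gap: 0.125
grip_force: 61.0
```

Low force and it's following the arc; continuing.

Emit:
jog_arm(
  moves=[0, 0, 0.08, 1.5, 0.5, 0, 1, 0, 0, 0.08, 1.5, 0.4, 0, 1, 0, 0, 0.08, 1.5, 0.5, 0, 1, 0, 0, 0.07, 1.5, 0.4, 0, 1, 0, 0, 0.08, 1.5, 0.5, 0, 1],
)

```text
time_s: 4.7
position: [387.0, 141.6, 47.9]
ee_rot: [0.001, 0.401, 0.916, 0.001]
contact_force: [-0.4, -0.7, 12.8]
finger_gap: 0.128
grip_force: 61.3
```

```bash
python3 - <<'E'
from h import *
H=np.array([564.5,235]);p,T=pose();psi=np.arctan2(T[1,0],T[0,0]);v=p[:2]-H;rad=np.hypot(*v);a0=np.arctan2(v[1],v[0])
th0=(a0-np.arctan2(-195,-57)+np.pi)%(2*np.pi)-np.pi
print(p,rad,np.degrees(th0),psi)
end=0.148-np.pi/2; dth=end-th0;print(np.degrees(dth))
n=10
way=[(*(H+rad*np.array([np.cos(a0+dth*i/n),np.sin(a0+dth*i/n)])),p[2],psi+dth*i/n) for i in range(1,n+1)]
plan(way,1,60)
E
```

```text
[387.04520207 141.63360721  47.8824749 ] 200.51805058560618 -45.95521740580217 2.316668878249828
-35.56500722626165
[0, 0, 0.06, 1.2, 0.4, -0.0, 1, 0, 0, 0.06, 1.2, 0.3, -0.0, 1, 0, 0, 0.07, 1.2, 0.4, -0.0, 1, 0, 0, 0.06, 1.2, 0.3, -0.0, 1, 0, 0, 0.06, 1.2, 0.4, -0.0, 1]
[0, 0, 0.06, 1.1, 0.4, -0.0, 1, 0, 0, 0.06, 1.2, 0.3, -0.0, 1, 0, 0, 0.07, 1.2, 0.4, -0.0, 1, 0, 0, 0.06, 1.2, 0.3, -0.0, 1, 0, 0, 0.06, 1.2, 0.4, -0.0, 1]
10 end [365.9 262.1  47.9] 1.697
```

Emit:
jog_arm(
  moves=[0, 0, 0.06, 1.2, 0.4, 0, 1, 0, 0, 0.06, 1.2, 0.3, 0, 1, 0, 0, 0.07, 1.2, 0.4, 0, 1, 0, 0, 0.06, 1.2, 0.3, 0, 1, 0, 0, 0.06, 1.2, 0.4, 0, 1],
)

```text
time_s: 5.2
position: [366.9, 200.9, 47.9]
ee_rot: [0.001, 0.537, 0.843, 0.001]
contact_force: [0.0, -0.9, 13.5]
finger_gap: 0.122
grip_force: 61.2
```

Emit:
jog_arm(
  moves=[0, 0, 0.06, 1.2, 0.4, 0, 1, 0, 0, 0.06, 1.2, 0.3, 0, 1, 0, 0, 0.06, 1.2, 0.4, 0, 1, 0, 0, 0.06, 1.2, 0.3, 0, 1, 0, 0, 0.06, 1.2, 0.4, 0, 1],
)

```text
time_s: 5.7
position: [365.9, 263.7, 47.9]
ee_rot: [0.001, 0.657, 0.754, 0.002]
contact_force: [4.5, -2.5, 6.9]
finger_gap: 0.122
grip_force: 60.8
```

Emit:
jog_arm(
  moves=[0, 0, 0, 0, 0, 0, 1, 0, 0, 0, 0, 0, 0, 1, 0, 0, 0, 0, 0, 0, -1, 0, 0, 0, 0, 0, 0, -1, 0, 0, 0, 0, 0, 0, -1],
)

```text
time_s: 6.2
position: [364.1, 262.2, 46.5]
ee_rot: [-0.0, 0.656, 0.754, -0.0]
contact_force: [0.3, -1.4, -0.4]
finger_gap: 0.63
grip_force: 0.0
```

Emit:
jog_arm(
  moves=[0, 0, 0, 0, 0, 0, -1, 0, 0, 0, 0, 0, 0, -1, 0, 0, 0, 0, 0, -2, -1, 0, 0, 0, 0, 0, -4, -1, 0, 0, 0, 0, 0, -4, -1],
)

```text
time_s: 6.7
position: [363.4, 261.8, 146.8]
ee_rot: [-0.0, 0.656, 0.755, -0.001]
contact_force: [0.5, -0.3, 0.2]
finger_gap: 1.003
grip_force: 0.0
```

```bash
python3 - <<'E'
from h import *
# re-measure dispenser is unchanged; plan to above it
psi=np.pi-0.166
u=np.array([np.cos(-.166),np.sin(-.166)])
g=np.array([480.2,-204.5])-10*u
print(g,pose()[0])
plan([(430,100,230,2.3),(g[0],g[1],220,psi)],-1,42)
E
```

```text
[ 470.3374639  -202.84761333] [363.39847562 261.77852337 146.785251  ]
[0, 0, -0.12, -3.4, 0.9, -1.7, -1, 0, 0, -0.12, -3.5, 0.4, -1.6, -1, 0, 0, -0.11, -3.5, 0.1, -1.7, -1, 0, 0, -0.12, -3.4, -0.4, -1.7, -1, 0, 0, -0.12, -3.5, -0.7, -1.6, -1]
[0, 0, -0.08, -3.2, -2.1, 0.1, -1, 0, 0, -0.09, -2.9, -2.4, 0.1, -1, 0, 0, -0.08, -2.8, -2.7, 0.2, -1, 0, 0, -0.09, -2.5, -2.8, 0.1, -1, 0, 0, -0.08, -2.2, -3.1, 0.1, -1]
[0, 0, -0.09, -2.0, -3.3, 0.1, -1, 0, 0, -0.08, -1.7, -3.4, 0.2, -1, 0, 0, -0.09, -1.5, -3.5, 0.1, -1]
13 end [ 470.7 -202.6  219.8] 2.98
```

Emit:
jog_arm(
  moves=[0, 0, -0.12, -3.4, 0.9, -1.7, -1, 0, 0, -0.12, -3.5, 0.4, -1.6, -1, 0, 0, -0.11, -3.5, 0.1, -1.7, -1, 0, 0, -0.12, -3.4, -0.4, -1.7, -1, 0, 0, -0.12, -3.5, -0.7, -1.6, -1],
)

```text
time_s: 7.2
position: [431.2, 99.0, 230.1]
ee_rot: [-0.0, 0.406, 0.914, 0.0]
contact_force: [0.8, 1.1, 0.4]
finger_gap: 1.0
grip_force: 0.0
```

Emit:
jog_arm(
  moves=[0, 0, -0.08, -3.2, -2.1, 0.1, -1, 0, 0, -0.09, -2.9, -2.4, 0.1, -1, 0, 0, -0.08, -2.8, -2.7, 0.2, -1, 0, 0, -0.09, -2.5, -2.8, 0.1, -1, 0, 0, -0.08, -2.2, -3.1, 0.1, -1],
)

```text
time_s: 7.7
position: [455.7, -90.0, 223.2]
ee_rot: [-0.0, 0.208, 0.978, 0.0]
contact_force: [0.9, 0.5, 0.5]
finger_gap: 0.999
grip_force: 0.0
```

Emit:
jog_arm(
  moves=[0, 0, -0.09, -2.0, -3.3, 0.1, -1, 0, 0, -0.08, -1.7, -3.4, 0.2, -1, 0, 0, -0.09, -1.5, -3.5, 0.1, -1, 0, 0, 0, 0, 0, 0, -1, 0, 0, 0, 0, 0, 0, -1],
)

```text
time_s: 8.2
position: [470.9, -202.5, 218.8]
ee_rot: [-0.001, 0.082, 0.997, 0.0]
contact_force: [-0.4, 0.7, 0.3]
finger_gap: 0.998
grip_force: 0.0
```

```bash
cat >> h.py <<'E'
def dispenser(c,p,d):
    n,l,s,ce=cv2.connectedComponentsWithStats(bluemask(p).astype(np.uint8))
    for i in range(1,n):
        if s[i,4]<200: continue
        reg=cv2.morphologyEx((l==i).astype(np.uint8),cv2.MORPH_CLOSE,np.ones((15,15)))>0
        Q=pts(c,d,reg);Q=Q[(Q[:,2]>8)&(Q[:,2]<90)]
        print(s[i].tolist(),[np.round(x,1) for x in cv2.minAreaRect(Q[:,:2].astype(np.float32))],Q[:,2].max().round())
        t=Q[(Q[:,2]>44)&(Q[:,2]<56)]
        if len(t)>30: print("   tail-block top",[np.round(x,1) for x in cv2.minAreaRect(t[:,:2].astype(np.float32))])
E
python3 - <<'E'
from h import *
c=r.get_calibration("wrist");p,d=r.camera("wrist");print(pose()[0]);cv2.imwrite("pics/w3.png",p[:,:,::-1]);dispenser(c,p,d)
c=r.get_calibration("top");p,d=r.camera("top");np.savez("top1.npz",p=p,d=d);cv2.imwrite("pics/top1.png",p[:,:,::-1])
x=np.hstack([cv2.imread("pics/w3.png"),]);y=cv2.resize(cv2.imread("pics/top1.png")[140:290,240:440],(800,600),interpolation=cv2.INTER_CUBIC)
cv2.imwrite("pics/m3.png",np.vstack([cv2.resize(x,(480,300)),cv2.resize(y,(480,300))]))
E
```

```text
[ 470.84343574 -201.66071716  218.87636204]
[13, 0, 148, 174, 12491] [array([ 360.4, -381.9]), array([ 70.2, 153.9]), np.float64(77.4)] 87.0
   tail-block top [array([ 357.5, -378.4]), array([ 63.7, 140.5]), np.float64(68.5)]
[291, 104, 58, 153, 3527] [array([ 481.1, -205.5]), array([ 49.8, 149.1]), np.float64(80.7)] 63.0
   tail-block top [array([ 478.6, -205.2]), array([ 49.6, 143.8]), np.float64(80.4)]
[415, 154, 66, 105, 2472] [array([529.3, -80.9]), array([100.5,  34.5]), np.float64(12.5)] 43.0
```

View pics/m3.png

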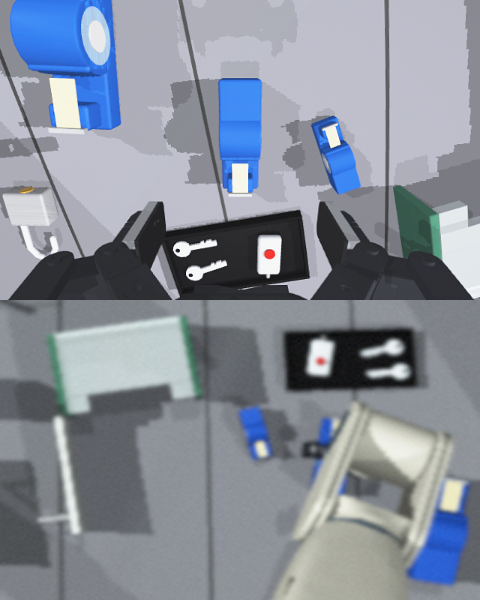

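Wrist crop: the target dispenser is at (240,135) with its nose down, away from the robot, and the measured size is 149x50x63. The top crop shows the door open about square to the front. Grasping the dispenser at mid-body.

```bash
python3 - <<'E'
from h import *
plan([(471.2,-203.9,18,2.978)],-1,42)
# place: nose at mouth x=+18
m=np.array([581.7,122.0]);yaw=.148;u=np.array([np.cos(yaw),np.sin(yaw)])
for dd in(-60,0): print((m+(18-75-10+dd)*u).round(1))
q=m+(18-85)*u; a=q-60*u
print("place");plan([(471,-204,90,2.978),(a[0],a[1],90,np.pi+yaw),(q[0],q[1],30,np.pi+yaw)],1,40,start=(471.2,-203.9,18,2.978))
E
```

```text
[0, 0, 0.0, -0.0, -0.1, 4.0, -1, 0, 0, 0.0, -0.0, -0.0, 4.0, -1, 0, 0, 0.0, -0.0, -0.1, 4.1, -1, 0, 0, 0.0, -0.1, -0.0, 4.0, -1, 0, 0, 0.0, 0.0, -0.1, 4.0, -1]
5 end [ 471.4 -204.3   18. ] 2.979
[456.1 103.3]
[515.4 112.1]
place
[0, 0, -0.0, 0.0, -0.0, -3.6, 1, 0, 0, -0.0, 0.0, -0.0, -3.6, 1, 0, 0, -0.04, 0.8, 3.8, -0.0, 1, 0, 0, -0.04, 0.7, 3.7, -0.0, 1, 0, 0, -0.04, 0.5, 3.9, -0.0, 1]
[0, 0, -0.04, 0.3, 3.8, -0.0, 1, 0, 0, -0.03, 0.2, 3.8, -0.0, 1, 0, 0, -0.04, 0.1, 3.9, -0.0, 1, 0, 0, -0.04, -0.0, 3.8, -0.0, 1, 0, 0, -0.04, -0.3, 3.8, -0.0, 1]
[0, 0, -0.0, -2.0, 0.0, 2.0, 1, 0, 0, -0.0, -2.0, 0.0, 2.0, 1, 0, 0, -0.0, -2.0, 0.1, 2.0, 1]
13 end [515.8 112.6  30. ] 3.288
```

Emit:
jog_arm(
  moves=[0, 0, 0, 0, -0.1, 4.0, -1, 0, 0, 0, 0, 0, 4.0, -1, 0, 0, 0, 0, -0.1, 4.0, -1, 0, 0, 0, 0, 0, 4.0, -1, 0, 0, 0, 0, 0, 4.0, -1],
)

```text
time_s: 8.8
position: [471.2, -202.7, 18.3]
ee_rot: [0.0, 0.08, 0.997, -0.0]
contact_force: [0.2, -0.2, -0.7]
finger_gap: 0.999
grip_force: 0.0
```

Emit:
jog_arm(
  moves=[0, 0, 0, 0, 0, 0, 1, 0, 0, 0, 0, 0, 0, 1, 0, 0, 0, 0, 0, 0, 1, 0, 0, 0, 0, 0, 0, 1, 0, 0, 0, 0, 0, 0, 1],
)

```text
time_s: 9.3
position: [472.1, -204.3, 21.1]
ee_rot: [0.001, 0.081, 0.997, -0.0]
contact_force: [-1.0, 0.4, 3.9]
finger_gap: 0.575
grip_force: 64.3
```

Emit:
jog_arm(
  moves=[0, 0, 0, 0, 0, -3.6, 1, 0, 0, 0, 0, 0, -3.6, 1, 0, 0, -0.04, 0.8, 3.8, 0, 1, 0, 0, -0.04, 0.7, 3.7, 0, 1, 0, 0, -0.04, 0.5, 3.9, 0, 1],
)

```text
time_s: 9.8
position: [465.0, -87.6, 92.5]
ee_rot: [0.001, 0.021, 1.0, -0.0]
contact_force: [1.2, 0.5, -6.0]
finger_gap: 0.583
grip_force: 66.3
```

Emit:
jog_arm(
  moves=[0, 0, -0.04, 0.3, 3.8, 0, 1, 0, 0, -0.03, 0.2, 3.8, 0, 1, 0, 0, -0.04, 0.1, 3.9, 0, 1, 0, 0, -0.04, 0, 3.8, 0, 1, 0, 0, -0.04, -0.3, 3.8, 0, 1],
)

```text
time_s: 10.3
position: [455.5, 104.2, 92.1]
ee_rot: [0.0, -0.075, 0.997, 0.0]
contact_force: [1.4, 0.6, -5.4]
finger_gap: 0.578
grip_force: 66.3
```

```bash
python3 - <<'E'
from h import *
c=r.get_calibration("wrist");p,d=r.camera("wrist");np.savez("w4.npz",p=p,d=d,**{k:np.array(v) for k,v in c.items()});cv2.imwrite("pics/w4.png",p[:,:,::-1]);s=r.state();P,T=pose();print(P,np.arctan2(T[1,0],T[0,0]),s["finger_gap"],s["grip_force"]);dispenser(c,p,d)
h=cv2.cvtColor(p,cv2.COLOR_RGB2HSV);g=cv2.inRange(h,(60,60,30),(95,255,255))>0
n,l,st,ce=cv2.connectedComponentsWithStats(g.astype(np.uint8))
for i in range(1,n):
    if st[i,4]>60:
        G=pts(c,d,l==i);print(st[i],G.min(0).round(),G.max(0).round());G=G[(G[:,2]>82)&(G[:,2]<88)]
        if len(G)>10: print([np.round(x,2) for x in cv2.minAreaRect(G[:,:2].astype(np.float32))],np.round(cv2.fitLine(G[:,:2].astype(np.float32),cv2.DIST_L2,0,.01,.01).ravel(),3))
E
```

```text
[456.06951078 108.41044327  92.27035047] -2.988794150618889 0.5740363530263978 66.45676374435425
[246, 120, 152, 262, 18863] [array([391. ,  94.2]), array([ 0.8, 46.3]), np.float64(9.0)] 90.0
[2, 200, 101, 147, 4520] [array([529.4, -79.4]), array([101. ,  35.7]), np.float64(13.4)] 41.0
[175 381  25  19 309] [469.  20.   1.] [643.  64. 149.]
[442 380  26  20 358] [435. 129.   3.] [607. 230. 172.]
```

View pics/w4.png

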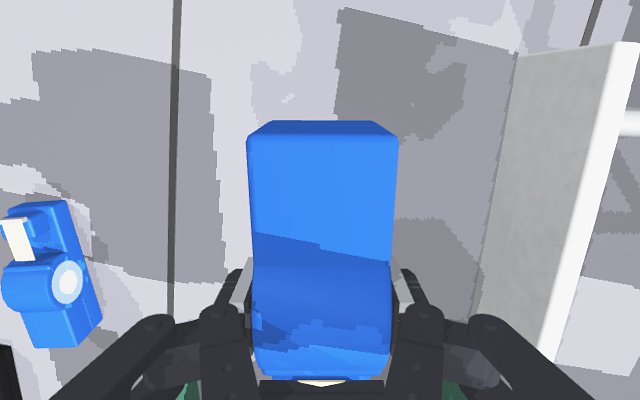

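The wrist view shows the dispenser held straight, tail at row 125. The open door is on the right and clear of it. Setting it down with the nose about 18 mm inside.

```bash
python3 - <<'E'
from h import *
plan([(515.5,112.1,30,np.pi+.148),(515.5,112.1,21,np.pi+.148)],1,25)
E
```

```text
[0, 0, 0.0, -1.5, -0.1, 1.6, 1, 0, 0, 0.0, -1.5, -0.2, 1.5, 1, 0, 0, 0.0, -1.4, -0.1, 1.6, 1, 0, 0, 0.0, -1.5, -0.1, 1.5, 1, 0, 0, 0.0, -0.0, -0.0, 0.9, 1]
5 end [515.1 112.4  21.3] -2.989
```

Emit:
jog_arm(
  moves=[0, 0, 0, -1.5, -0.1, 1.6, 1, 0, 0, 0, -1.5, -0.2, 1.5, 1, 0, 0, 0, -1.4, -0.1, 1.6, 1, 0, 0, 0, -1.5, -0.1, 1.5, 1, 0, 0, 0, 0, 0, 0.7, 1],
)

```text
time_s: 10.85
position: [517.1, 106.6, 22.1]
ee_rot: [0.001, -0.074, 0.997, 0.0]
contact_force: [0.6, 0.5, -5.2]
finger_gap: 0.577
grip_force: 66.1
```

Emit:
jog_arm(
  moves=[0, 0, 0, 0, 0, 0.1, 1, 0, 0, 0, 0, 0, 0.1, 1, 0, 0, 0, 0, 0, 0, 1, 0, 0, 0, 0, 0, 0, 1, 0, 0, 0, 0, 0, 0, 1],
)

```text
time_s: 11.35
position: [514.6, 106.4, 21.1]
ee_rot: [-0.0, -0.074, 0.997, -0.0]
contact_force: [-2.6, -2.2, 6.8]
finger_gap: 0.577
grip_force: 67.4
```

Emit:
jog_arm(
  moves=[0, 0, 0, 0, 0, 0, -1, 0, 0, 0, 0, 0, 0, -1, 0, 0, 0, 0, 0, 0, -1, 0, 0, 0, 0, 0, 0, -1, 0, 0, 0, 0, 0, 0, -1],
)

```text
time_s: 11.85
position: [515.1, 106.5, 20.3]
ee_rot: [0.0, -0.074, 0.997, 0.0]
contact_force: [0.9, -0.2, 0.6]
finger_gap: 1.0
grip_force: 0.0
```

Emit:
jog_arm(
  moves=[0, 0, 0, 0, 0, -3, -1, 0, 0, 0, 0, 0, -4, -1, 0, 0, 0, 1.5, 0, -4, -1, 0, 0, 0, 3.5, 0, -3, -1, 0, 0, 0, 0, 0, 0, -1],
)

```text
time_s: 12.35
position: [463.9, 98.9, 163.4]
ee_rot: [0.001, -0.074, 0.997, 0.0]
contact_force: [0.9, -0.5, -1.3]
finger_gap: 0.997
grip_force: 0.0
```

```bash
python3 - <<'E'
from h import *
c=r.get_calibration("wrist");p,d=r.camera("wrist");cv2.imwrite("pics/w5.png",p[:,:,::-1])
P,T=pose();print(P,np.arctan2(T[1,0],T[0,0]),r.state()["time_s"]);dispenser(c,p,d)
E
```

```text
[465.23809368  99.09860479 162.10871681] -2.9933096645632244 12.4
[77, 167, 73, 119, 4484] [array([528.9, -79.3]), array([100.5,  34.9]), np.float64(13.0)] 42.0
[289, 166, 66, 169, 4946] [array([523.8, 107.9]), array([149.7,  50.1]), np.float64(8.4)] 63.0
   tail-block top [array([521. , 107.6]), array([143.9,  50. ]), np.float64(8.6)]
```

View pics/w5.png

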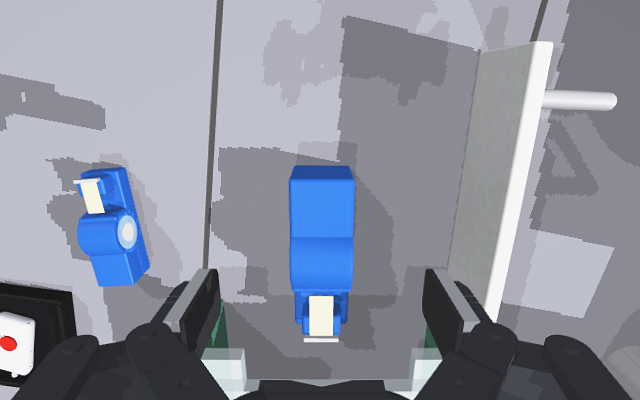

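The wrist view shows the dispenser upright, tail at (322,170) and nose (320,340) at the doorway. The roof's front corners are near (235,348) and (425,348). I'll check the mouth plane with them.

```bash
python3 - <<'E'
from h import *
c=r.get_calibration("wrist");p=cv2.imread("pics/w5.png")
m=np.array([581.7,122.]);y=.148;A=np.array([[np.cos(y),np.sin(y)],[-np.sin(y),np.cos(y)]])
w=world(c,[(236,348),(420,348),(243,395),(412,378)],z=85);print(w.round(),((w[:,:2]-m)@A.T).round(1))
for x in(232,238,424,430): print(x,p[335:365:2,x].sum(1).tolist())
print("nose",A@(np.array([523.8,107.9])+75*np.array([.989,.147])-m))
u=np.array([.989,.147]);g=np.array([523.8,107.9])-62*u;print(g)
plan([(g[0],g[1],60,np.pi+.147),(g[0],g[1],20,np.pi+.147)],-1,42)
E
```

```text
[[583.  51.  85.]
 [562. 190.  85.]
 [629.  60.  85.]
 [592. 190.  85.]] [[ -9.2 -70.3]
 [ -9.2  69.7]
 [ 37.7 -68.5]
 [ 20.   66.2]]
232 [322, 323, 324, 322, 323, 321, 330, 456, 451, 450, 451, 450, 496, 710, 705]
238 [324, 323, 322, 322, 323, 321, 331, 456, 453, 451, 450, 450, 492, 711, 705]
424 [375, 369, 311, 295, 272, 219, 228, 410, 406, 405, 407, 402, 460, 687, 682]
430 [213, 210, 209, 211, 212, 213, 234, 424, 407, 412, 408, 405, 462, 685, 680]
nose [15.64364092 -5.44130029]
[462.482  98.786]
[0, 0, 0.0, 0.1, 0.0, 3.4, -1, 0, 0, 0.0, 0.1, 0.0, 3.4, -1, 0, 0, 0.0, 0.1, 0.0, 3.4, -1, 0, 0, 0.0, -0.0, 0.0, 4.0, -1]
4 end [462.3  98.7  20.1] -2.993
```

Emit:
jog_arm(
  moves=[0, 0, 0, 0.1, 0, 3.4, -1, 0, 0, 0, 0.1, 0, 3.4, -1, 0, 0, 0, 0.1, 0, 3.4, -1, 0, 0, 0, 0, 0, 3.9, -1, 0, 0, 0, 0, 0, 0, -1],
)

```text
time_s: 12.9
position: [459.1, 98.0, 14.2]
ee_rot: [-0.005, -0.074, 0.997, -0.001]
contact_force: [0.0, 0.3, 0.6]
finger_gap: 1.001
grip_force: 0.0
```

Emit:
jog_arm(
  moves=[0, 0, 0, 0, 0, 0, 1, 0, 0, 0, 0, 0, 0, 1, 0, 0, 0, 0, 0, 0, 1, 0, 0, 0, 0, 0, 0, 1, 0, 0, 0, 0, 0, 0, 1],
)

```text
time_s: 13.4
position: [464.1, 98.9, 21.2]
ee_rot: [0.002, -0.074, 0.997, 0.0]
contact_force: [-0.9, 0.4, 8.6]
finger_gap: 0.576
grip_force: 63.4
```

```bash
python3 - <<'E'
from h import *
m=np.array([581.7,122.]);y=.148;A=np.array([[np.cos(y),np.sin(y)],[-np.sin(y),np.cos(y)]])
P,T=pose();print(P,np.arctan2(T[1,0],T[0,0])+np.pi,A@(P[:2]-m),r.state()["contact_force"])
u=np.array([np.cos(y),np.sin(y)]);e=m+(15-20)*u;plan([(e[0],e[1],P[2],np.pi+y)],1,12)
E
```

```text
[464.1029146   98.9481604   21.17550779] 0.14817186899450174 [-119.71074231   -5.45893571] [-0.88924189  0.43941927  8.55156761]
[0, 0, 0.0, -1.1, 0.1, -0.0, 1, 0, 0, 0.0, -1.2, 0.0, -0.0, 1, 0, 0, 0.0, -1.1, 0.1, -0.0, 1, 0, 0, 0.0, -1.2, 0.0, -0.0, 1, 0, 0, 0.0, -1.1, 0.1, -0.0, 1]
[0, 0, 0.0, -1.2, 0.0, -0.0, 1, 0, 0, 0.0, -1.1, 0.1, -0.0, 1, 0, 0, 0.0, -1.2, 0.0, -0.0, 1, 0, 0, 0.0, -1.1, 0.1, -0.0, 1, 0, 0, 0.0, -1.2, 0.0, -0.0, 1]
10 end [577.1 120.9  21.2] -2.993
```

Emit:
jog_arm(
  moves=[0, 0, 0, -1.1, 0.1, 0, 1, 0, 0, 0, -1.2, 0, 0, 1, 0, 0, 0, -1.1, 0.1, 0, 1, 0, 0, 0, -1.2, 0, 0, 1, 0, 0, 0, -1.1, 0.1, 0, 1],
)

```text
time_s: 13.9
position: [516.2, 109.5, 21.0]
ee_rot: [-0.002, -0.074, 0.997, -0.0]
contact_force: [-11.7, -2.6, 18.2]
finger_gap: 0.577
grip_force: 65.1
```

Emit:
jog_arm(
  moves=[0, 0, 0, -1.2, 0, 0, 1, 0, 0, 0, -1.1, 0.1, 0, 1, 0, 0, 0, -1.2, 0, 0, 1, 0, 0, 0, -1.1, 0.1, 0, 1, 0, 0, 0, -1.2, 0, 0, 1],
)

```text
time_s: 14.4
position: [573.8, 120.3, 21.1]
ee_rot: [-0.002, -0.074, 0.997, -0.0]
contact_force: [-8.8, -0.9, 12.9]
finger_gap: 0.575
grip_force: 64.7
```

```bash
cat > chk.py <<'E'
from h import *
m=np.array([581.7,122.]);y=.148;A=np.array([[np.cos(y),np.sin(y)],[-np.sin(y),np.cos(y)]])
P,T=pose();s=r.state();print(P,np.arctan2(T[1,0],T[0,0])+np.pi,A@(P[:2]-m),A@s["contact_force"][:2],s["contact_force"][2],s["finger_gap"],s["time_s"])
E
python3 chk.py
```

```text
[573.78652384 120.29386434  21.07263914] 0.14832883751718473 [-8.07855311 -0.52056063] [-8.80266688  0.3925868 ] 12.874702452518987 0.5745789493352009 14.4
```

Emit:
jog_arm(
  moves=[0, 0, 0, -0.5, 0, 0, 1, 0, 0, 0, -0.5, 0, 0, 1, 0, 0, 0, -0.5, 0, 0, 1, 0, 0, 0, -0.3, 0, 0, 1, 0, 0, 0, 0, 0, 0, 1],
)

```text
time_s: 14.9
position: [592.5, 123.1, 21.0]
ee_rot: [-0.001, -0.074, 0.997, -0.0]
contact_force: [-7.3, -0.9, 11.6]
finger_gap: 0.572
grip_force: 64.5
```

```bash
python3 chk.py
```

```text
[592.54204763 123.06457815  21.04554046] 0.14820862389625056 [10.88050512 -0.54583136] [-7.35126465  0.20373019] 11.582381724285078 0.5723549806397308 14.9
```

Emit:
jog_arm(
  moves=[0, 0, 0, -0.2, 0, 0, 1, 0, 0, 0, 0, 0, 0, 1, 0, 0, 0, -0.2, 0, 0, 1, 0, 0, 0, 0, 0, 0, 1, 0, 0, 0, 0, 0, 0, 1],
)

```text
time_s: 15.4
position: [596.0, 123.6, 21.1]
ee_rot: [-0.001, -0.074, 0.997, -0.0]
contact_force: [-8.1, -1.8, 12.7]
finger_gap: 0.576
grip_force: 64.6
```

```bash
python3 chk.py
```

```text
[595.98314053 123.57400886  21.05574888] 0.14823140063728557 [14.35910071 -0.54939432] [-8.26670997 -0.54802024] 12.690534356406886 0.5763956943764079 15.4
```

Emit:
jog_arm(
  moves=[0, 0, 0, -0.2, 0, 0, 1, 0, 0, 0, 0, 0, 0, 1, 0, 0, 0, 0, 0, 0, 1, 0, 0, 0, 0, 0, 0, 1, 0, 0, 0, 0, 0, 0, 1],
)

```text
time_s: 15.9
position: [598.0, 123.9, 21.1]
ee_rot: [-0.001, -0.074, 0.997, -0.0]
contact_force: [-8.2, -0.9, 12.8]
finger_gap: 0.574
grip_force: 64.6
```

```bash
python3 chk.py
```

```text
[597.97587303 123.86263871  21.06072975] 0.14825417270911379 [16.37261005 -0.5577687 ] [-8.25386368  0.31895214] 12.792448714386506 0.5744692143446082 15.9
```

Emit:
jog_arm(
  moves=[0, 0, 0, -0.2, 0, 0, 1, 0, 0, 0, 0, 0, 0, 1, 0, 0, 0, 0, 0, 0, 1, 0, 0, 0, 0, 0, 0, 1, 0, 0, 0, 0, 0, 0, 1],
)

```text
time_s: 16.4
position: [599.5, 124.1, 21.0]
ee_rot: [-0.001, -0.074, 0.997, -0.0]
contact_force: [-9.8, -1.2, 13.6]
finger_gap: 0.576
grip_force: 64.6
```

```bash
python3 chk.py
```

```text
[599.52088976 124.08905716  21.0438061 ] 0.14827033867457118 [17.93412436 -0.56165408] [-9.90271534  0.2904362 ] 13.585254077485938 0.5756465685819308 16.4
```

Emit:
jog_arm(
  moves=[0, 0, 0, -0.2, 0, 0, 1, 0, 0, 0, 0, 0, 0, 1, 0, 0, 0, 0, 0, 0, 1, 0, 0, 0, 0, 0, 0, 1, 0, 0, 0, 0, 0, 0, 1],
)

```text
time_s: 16.9
position: [599.7, 124.1, 21.1]
ee_rot: [-0.003, -0.074, 0.997, -0.0]
contact_force: [-16.9, -3.0, 19.8]
finger_gap: 0.574
grip_force: 65.0
```

```bash
python3 chk.py
```

```text
[599.74183965 124.12753111  21.06880769] 0.14837957455383188 [18.15833219 -0.55618207] [-17.18945067  -0.44291127] 19.810780446097507 0.5744173321262462 16.9
```

The force rose and motion stopped, so the nose is at the back wall. I'll release partly, back out in -x, then lift.

Emit:
jog_arm(
  moves=[0, 0, 0, 0.2, 0, 0, 1, 0, 0, 0, 0, 0, 0, -0.4, 0, 0, 0, 0, 0, 0, -0.4, 0, 0, 0, 0, 0, 0, -0.4, 0, 0, 0, 0, 0, 0, -0.4],
)

```text
time_s: 17.4
position: [601.1, 124.5, 20.6]
ee_rot: [-0.0, -0.074, 0.997, 0.0]
contact_force: [-5.6, -1.2, 8.2]
finger_gap: 0.701
grip_force: 0.0
```

Emit:
jog_arm(
  moves=[0, 0, 0, 1.0, 0, 0, -0.4, 0, 0, 0, 2, 0, 0, -0.4, 0, 0, 0, 3, 0, 0, -0.4, 0, 0, 0, 4, 0, -3, -0.4, 0, 0, 0, 4, 0, -4, -0.4],
)

```text
time_s: 17.9
position: [464.4, 103.9, 84.1]
ee_rot: [-0.002, -0.074, 0.997, -0.0]
contact_force: [0.5, 0.8, 0.9]
finger_gap: 0.702
grip_force: 0.0
```

Emit:
jog_arm(
  moves=[0, 0, 0, 0, 0, -4, -0.4, 0, 0, 0, 0, 0, -4, -0.4, 0, 0, 0, -2, 0, -4, -0.4, 0, 0, 0, 0, 0, 0, -0.4, 0, 0, 0, 0, 0, 0, -0.4],
)

```text
time_s: 18.4
position: [487.9, 107.5, 205.9]
ee_rot: [0.002, -0.074, 0.997, 0.0]
contact_force: [-0.1, -0.1, -0.4]
finger_gap: 0.697
grip_force: 0.0
```

```bash
python3 chk.py; python3 - <<'E'
from h import *
c=r.get_calibration("wrist");p,d=r.camera("wrist");cv2.imwrite("pics/w6.png",p[:,:,::-1]);dispenser(c,p,d)
np.savez("w6.npz",p=p,d=d,**{k:np.array(v) for k,v in c.items()})
E
```

```text
[487.86492868 107.48645696 205.85843642] 0.14815177747175667 [-94.94943542  -0.51793356] [-0.13796905 -0.05113663] -0.4179085910245703 0.6968035082683717 18.4
[96, 133, 64, 108, 3785] [array([529.3, -79. ]), array([100.2,  34.8]), np.float64(13.5)] 43.0
[296, 259, 51, 64, 2823] [array([607.9, 125.1]), array([46.4, 49.3]), np.float64(8.5)] 73.0
   tail-block top [array([607.9, 125.1]), array([46.4, 49.3]), np.float64(8.2)]
```

View pics/w6.png

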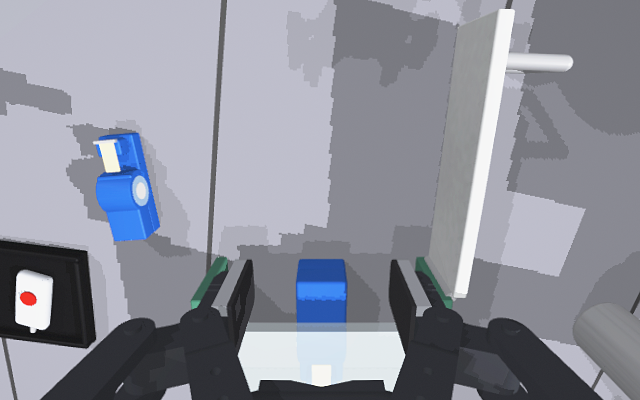

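The wrist view shows the tail face at (322,265), top tail edge about row 285, between the green wall fronts at (195,305) and (450,305). The measurement puts the tail about 3 mm inside. I'll check it against the wall fronts in the same view by moving for a clear look.

```bash
cat > m.py <<'E'
from h import *
import sys
m=np.array([581.7,122.]);y=.148;A=np.array([[np.cos(y),np.sin(y)],[-np.sin(y),np.cos(y)]])
def L(P): return np.c_[(P[:,:2]-m)@A.T,P[:,2]]
def go(c,p,d):
    h=cv2.cvtColor(p,cv2.COLOR_RGB2HSV);g=cv2.inRange(h,(60,50,20),(100,255,255))>0
    for nm,k in(("green",g),("blue",bluemask(p))):
        Q=L(pts(c,d,k));Q=Q[(abs(Q[:,0])<60)&(abs(Q[:,1])<125)&(Q[:,2]>10)&(Q[:,2]<95)]
        for lo,hi in((-125,-60),(-40,40),(60,125)):
            q=Q[(Q[:,1]>lo)&(Q[:,1]<hi)]
            if len(q)>20: print(nm,len(q),"y",q[:,1].min().round(1),q[:,1].max().round(1),"x front pct",np.percentile(q[:,0],[1,5,20]).round(1),"z",q[:,2].min().round(),q[:,2].max().round())
E
python3 - <<'E'
from m import *
z=np.load("w6.npz");c={k:z[k] for k in("mtx","k1","R","t")};go(c,z["p"],z["d"])
c=r.get_calibration("top");p,d=r.camera("top");go(c,p,d)
plan([(430,100,260,np.pi+.148)],-1,42)
E
```

```text
green 479 y -114.8 -103.2 x front pct [1.  1.3 1.6] z 10.0 86.0
green 349 y 101.7 114.1 x front pct [0.9 1.2 1.5] z 10.0 86.0
blue 2659 y -25.5 23.9 x front pct [3.6 3.9 4.4] z 10.0 73.0
green 48 y -114.3 -103.5 x front pct [1.2 1.8 9.8] z 52.0 92.0
green 49 y 103.3 115.8 x front pct [ 1.6  3.6 12.9] z 72.0 92.0
blue 98 y -24.9 24.7 x front pct [2.9 3.6 8. ] z 13.0 60.0
[0, 0, 0.0, 2.8, 0.1, -2.8, -1, 0, 0, 0.0, 2.8, 0.0, -2.8, -1]
2 end [430.5  99.8 259.7] -2.993
```

The tail face sits about 2.7 mm behind the wall fronts, and at most 3 mm is possible, so it is fully home. Next I'll check the door angle and withdraw.

Emit:
jog_arm(
  moves=[0, 0, 0, 2.8, 0, -2.8, -0.4, 0, 0, 0, 2.8, 0, -2.8, -0.4, 0, 0, 0, 0, 0, 0, -0.4, 0, 0, 0, 0, 0, 0, -0.4, 0, 0, 0, 0, 0, 0, -0.4],
)

```text
time_s: 19.0
position: [431.7, 99.1, 259.4]
ee_rot: [-0.001, -0.074, 0.997, -0.0]
contact_force: [-0.3, 0.6, -0.7]
finger_gap: 0.703
grip_force: 0.0
```

```bash
python3 - <<'E'
from m import *
z=np.load("w6.npz");c={k:z[k] for k in("mtx","k1","R","t")}
w=L(world(c,[(467,297),(514,12)],z=83));v=w[1]-w[0];print(w.round(),np.degrees(np.arctan2(-v[0],-v[1])))
s=r.state();print(s["position"],s["contact_force"],s["time_s"])
c=r.get_calibration("wrist");p,d=r.camera("wrist");go(c,p,d)
E
```

```text
[[  -0.  127.   83.]
 [-224.  130.   83.]] 91.02181123123412
[431.69982696  99.06706797 259.3615331 ] [-0.2655224   0.59290033 -0.69736713] 19.0
blue 1965 y -25.4 23.9 x front pct [3.7 4.  4.6] z 10.0 52.0
```

The door is at about 91° and the dispenser is home and upright. Handing in.

```bash
python3 -c "
from station import r
print(r.job_done())"
```

```text
the job is handed in; nothing more can be done
None
```

The job is handed in: the locker door stands open at about 91°, and the blue dispenser is upright and fully home, its tail about 2.7 mm inside the front edge; I did not re-check the other bench items afterwards.

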